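Put the bench back in order for the scale check

ROBOT

A 6-joint arm with a two-finger parallel gripper is mounted at the origin on the work surface. World frame = base frame: x ahead of the robot, y to its left, z up, the work surface at z = 0. Lengths are in mm, angles in degrees, forces in N, time in s.
With the tool pointing down it reaches from about 350 to 850 mm from the base axis. Payload 8.1 kg.
Tool frame: the origin (TCP) lies midway between the tips of the shut fingers; the grasp point (between the pads) lies 19 mm behind it (r.grasp_offset is the distance from the TCP to the grasp point, in mm); z points along the fingers, x is the direction in which the jaws open and shut, and the axes are right-handed (so a half turn about z gives the same grasp; the last joint's range is limited). The gripper opens to 85 mm and grips with 20 to 120 N. Pads are 22 mm wide; open, the fingers measure 114 mm over their backs; the gripper's body (76 mm by 85 mm) begins 54 mm behind the grasp point. The pads swing forward as they close: fully open they stand 13 mm farther back than shut.
Start: joints at [58.476, 7.471, 85.268, -0, 87.261, -4.893], TCP at [268.927, 536.361, 199.192] pointing down, gripper open.
Joint ranges: [-169.43, 169.43], [-51.17, 129.36], [1.28, 143.12], [-76.62, 256.62], [0, 156.53], [-152.29, 152.29]. Speed limits (degrees/s): [136.94, 136.94, 159.86, 180, 180, 180].

INTERFACE

Orientations are given as [roll, pitch, yaw] about the fixed x, y, z axes, in that order (R = Rz(yaw) Ry(pitch) Rx(roll)).
In Python, from bench import r, optics, hand_in gives the robot as it stands.
- The arm moves only by the shell command python3 -m pendant 'ROWS' [FORCE]. ROWS is JSON, a list of rows, each a list of 5 numbers: the opening, from 0 (shut) to 1 (fully open), then the shift along the tool's x, y, z in mm, then the turn about the tool's z in degrees. A call has 1 to 10 rows; each row shifts and turns the commanded pose from where the row before left it, along the tool's axes as they then stand; what a row does not reach is not made up. A row lasts 1/10 s, in which the tool goes at most 50 mm and 8.59 degrees, less where a joint would pass 70% of its speed; a pose out of reach is approached as far as the arm can. A call with a gripper value outside its range is refused whole. The fingers move at their own pace and stop on an object; FORCE is the grip in N (left out, the last holds). Time passes only in rows, so rows that do not move let the fingers close. It gives the time, the measured TCP pose, the force and the opening at its end, in the units of the state.
- r.sense(): the state, without advancing time (a new reading comes with each control period).
- optics.snapshot(name): name is "scene" or "top"; returns (picture, depth): 400x640x3 uint8, blue, green, red; 400x640 float32, mm along the optical axis (not along the pixel's ray), 0 where there is no reading.
- optics.camera_params(name): a dict with "camera_matrix" (3x3 intrinsics, pixels), "eye" and "orientation" of the camera in the world. Camera axes: x right, y down, z forward; pixel columns grow to the right and rows downward; lengths in mm; the calibration is good to about 2 mm. A picture is of the moment at which its call begins. camera_params takes no time and is no camera call.
- hand_in(): hands the job in, once; it reports no verdict.
Trained networks look in the newest picture that a camera, given by its name, has taken for a name from the list of things; names that differ only in an ending like _2 or _b are one class to them, and where a whole thing is asked for, a point or a joint stands for the part that bears it (a point fixed in the world has none). Each returns a list of dicts, best first, with "score" (0 to 1); they miss things now and then, are a little off and sometimes report something else, mostly with a low value. They report only what shows in the picture. A call takes as long as a camera call.
- optics.search_frame(camera, query): "at" ([x, y, z] in mm, in world coordinates, good to about 4 mm: the middle of the surface that is visible of it).
The state is a dict: "time": time; "joint_pos": joint angles; "qd": joint speeds; "joint_efforts": joint torques, N m; "tool_pos": TCP position; "tcp_rot": TCP orientation; "ft_force": force on the tool from outside, world axes, zero at the start; "wrist_torque": the same for the moment, N m; "finger_gap": finger opening in mm.
Only numpy, scipy, OpenCV 4.12 (cv2) and the standard library are available. Lean on these libraries where they do the work, as an engineer would, in place of code of your own. Each camera call takes 0.05 s, during which the arm holds its last target. There are 200 camera calls.

TASK

Everything on this blood lab bench stands on the wrong piece of equipment: put the steel check weight in the middle of the scale's pan, the beaker in the middle of the stirrer's plate and the amber bottle in the middle of the drip tray. Only the round cork mat is free, so on the way stand one of the three on it, fairly central, and let go of it there. Keep all three upright, set them down rather than drop them, and leave the tape roll, the vial and the clamp where they are.

Things in the scene. Friction and masses are not known exactly. Their poses are not given: they have to be found in the camera images.
- weight: check weight, polished steel, loose, 0.5 kg: upright cylinder 42 mm across and 45 mm high with a narrow neck and a knob (26 mm across) on top, 68 mm high in all. Origin: centre of its underside; z up along its axis. At the start it stands in the drip tray
- beaker: white plastic beaker, loose, empty, about 0.12 kg: straight round wall 60 mm across outside (3 mm thick), 90 mm high, open at the top, with a small pouring lip at the rim. Origin: centre of its underside; z up along its axis. At the start it stands on the scale
- bottle: amber glass reagent bottle with a paper label and black cap, loose, 0.17 to 0.34 kg: round body 56 mm across up to 85 mm height, then a shoulder to the cap (38 mm across), 120 mm high in all. Origin: centre of its underside; z up along its axis. At the start it stands on the stirrer
- scale: compact bench scale, fixed: grey box 155 x 130 mm with a round steel pan 110 mm across, display and two buttons on its front strip. Origin: on the bench, straight under the centre of the pan; the pan's top is 44 mm above the origin; x points from the front strip to the back, z up
- stirrer: magnetic stirrer, fixed: grey box 155 x 130 mm with a rectangular white ceramic plate 105 x 115 mm, black knob on its front strip (top of the knob 52 mm above the origin). Origin: on the bench, straight under the centre of the plate; the plate's top is 48 mm above the origin; x points from the front strip to the back, z up
- drip_tray: square aluminium drip tray, fixed: 135 x 135 mm outside, walls 4 mm thick and 12 mm high. Origin: centre of its underside on the bench; its floor is 4 mm above the origin; z up
- cork_mat: round flat cork mat, fixed, 120 mm across and 5 mm thick, empty at the start: the free spot. Origin: centre of its underside on the bench; its top is 5 mm above the origin; z up
- tape_roll: bystander: roll of paper tape lying flat, loose, 64 mm across, 40 mm hole, 19 mm high. Origin: centre of its underside
- vial: bystander: small glass vial with aluminium cap, loose, upright, 26 mm across, 48 mm high. Origin: centre of its underside
- clamp: bystander: steel clamp (scissor-shaped forceps) lying flat, loose, about 145 mm long along its x, 75 mm wide across the finger rings, 6 to 8 mm high. Origin: near its middle, on the bench

How it is judged:
By the outcome, as a careful person would: the job done as asked, in the order asked, and still so for the second after the job is handed in, with the robot touching nothing.
It also fails if it takes over 118 s, if anything falls off the work surface, if the arm or the gripper's body presses on something with over 40 N, if the wrist force passes 120 N, or if a joint passes its speed limit or range.

## Working session

There is one attempt and no reset: what is moved stays moved. The work goes in short steps, Python scripts to look and compute and a shell command to move; the robot and the scene stay as the last step left them, time stands still between calls to the robot, and variables do not carry over. Pictures are saved under pics/ and viewed, about 12 in all and at most 16, crops included, and the job is handed in when it is done.

```bash
mkdir -p pics; ls; python3 - <<'E'
from bench import r, optics
import cv2, json
print(r.sense())
for n in ("scene","top"):
    p,d=optics.snapshot(n); cv2.imwrite(f"pics/{n}0.png",p)
    c=optics.camera_params(n); print(n,c)
    for q in "weight beaker bottle scale stirrer drip_tray cork_mat tape_roll vial clamp".split():
        print(q,[( [round(v) for v in o["at"]],round(o["score"],2)) for o in optics.search_frame(n,q)][:3])
E
```

```text
pics
{'time': 0.0, 'joint_pos': array([ 5.84771599e+01,  7.51519149e+00,  8.53294288e+01,  6.36057199e-04,
        8.72611521e+01, -4.89378085e+00]), 'qd': array([0.05575222, 0.04298021, 0.01545443, 0.00228683, 0.16050874,
       0.02737642]), 'joint_efforts': array([-6.86748208e-04, -5.69399464e+01, -5.00555670e+01, -4.62378903e-04,
        1.51408254e-02,  5.19156856e-06]), 'tool_pos': array([268.59218571, 535.84609659, 198.14218014]), 'tcp_rot': array([-1.79990344e+02,  1.05332608e-01,  6.33709186e+01]), 'ft_force': array([-0.12359886,  0.24377943, -0.15109008]), 'wrist_torque': array([-0.0515423 , -0.00966719,  0.00630041]), 'finger_gap': 85.1031528969528}
scene {'camera_matrix': array([[465.20301366,   0.        , 322.69887325],
       [  0.        , 465.20301366, 200.30554952],
       [  0.        ,   0.        ,   1.        ]]), 'eye': array([984.96960389, 178.30630606, 822.68322473]), 'orientation': array([-147.54575472,   -0.88355114,  115.54618338])}
weight [([603, -71, 50], 0.92)]
beaker [([476, 87, 103], 0.82)]
bottle [([610, 289, 137], 0.65)]
scale [([490, 112, 40], 0.92
[... 253 characters left out ...]
   , 326.29696639],
       [  0.        , 453.94633255, 201.42211203],
       [  0.        ,   0.        ,   1.        ]]), 'eye': array([ 364.1542025 ,   -2.66616304, 1153.64339959]), 'orientation': array([-1.70113507e+02, -7.63283688e-03, -8.89629421e+01])}
weight [([587, -76, 50], 0.84), ([428, 88, 37], 0.24)]
beaker [([459, 90, 59], 0.62)]
bottle [([585, 284, 134], 0.84)]
scale [([431, 86, 36], 0.68)]
stirrer [([552, 270, 41], 0.56), ([583, 282, 133], 0.5)]
drip_tray [([599, -83, 1], 0.82), ([586, -78, 47], 0.36)]
cork_mat [([467, -273, 8], 0.6)]
tape_roll [([418, -77, 19], 0.66)]
vial [([552, 271, 43], 0.47)]
clamp [([413, -77, 18], 0.59), ([667, -292, 7], 0.58), ([584, -78, 48], 0.51)]
```

View pics/scene0.png

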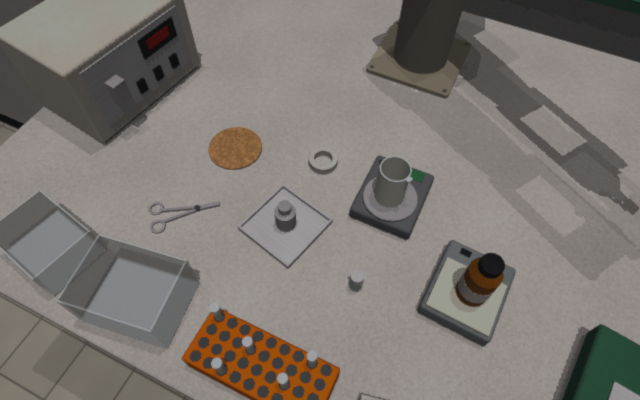

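View pics/top0.png

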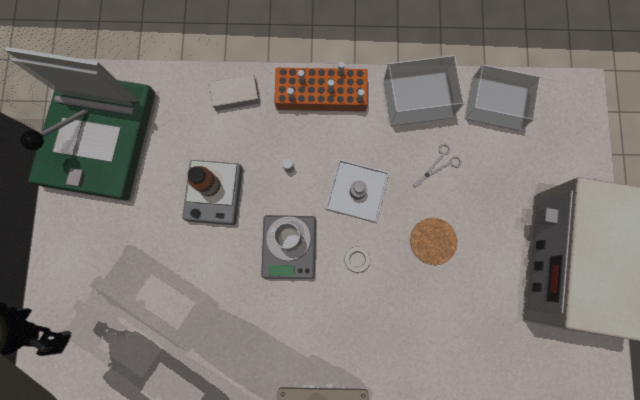

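The scene view shows the weight in the tray at (285,215), the beaker on the scale at (392,180), the bottle on the stirrer at (480,280), the empty mat at (235,147), the tape at (322,160), the vial at (356,281) and the clamp at (185,212). The networks' positions match this, apart from a few low-score strays. Plan: weight to mat, bottle to tray, beaker to stirrer, weight to scale. Next I'll get precise fits from depth.

```bash
cat > h.py <<'E'
import numpy as np, cv2
from scipy.spatial.transform import Rotation as R
from scipy.optimize import least_squares
from bench import r, optics
def cloud(n):
    p,d=optics.snapshot(n); c=optics.camera_params(n); K=c["camera_matrix"]
    v,u=np.mgrid[:400,:640]
    P=np.stack([(u-K[0,2])*d/K[0,0],(v-K[1,2])*d/K[1,1],d],-1)
    W=P@R.from_euler("xyz",c["orientation"],degrees=True).as_matrix().T+c["eye"]
    W[d==0]=np.nan
    return p,W
def near(W,x,y,rad,z0,z1):
    return (np.hypot(W[...,0]-x,W[...,1]-y)<rad)&(W[...,2]>z0)&(W[...,2]<z1)
def mec(Q):
    (x,y),rr=cv2.minEnclosingCircle(Q[:,:2].astype(np.float32)); return np.round([x,y,rr],1)
def rect(Q):
    (c,s,a)=cv2.minAreaRect(Q[:,:2].astype(np.float32)); return np.round([*c,*s,a],1)
E
python3 - <<'E'
from h import *
for n in ("scene","top"):
    p,W=cloud(n); np.save(f"W_{n}.npy",W); cv2.imwrite(f"p_{n}.png",p)
    print(n,"bench z",np.nanmedian(W[near(W,540,-180,30,-20,20)][:,2]))
    for nm,a in dict(knob=(595,-74,40,66,80),beakrim=(468,88,60,128,145),cap=(600,287,40,160,180),vialtop=(662,102,30,40,60)).items():
        Q=W[near(W,*a)]; print(nm,len(Q),Q.mean(0).round(1) if len(Q) else "",mec(Q) if len(Q) else "")
    for nm,a in dict(pan=(470,88,110,41.5,47),scale=(470,88,130,25,50),plate=(600,280,110,45.5,51),stirrer=(600,280,130,25,56),tray=(603,-75,105,8,15)).items():
        Q=W[near(W,*a)]; print(nm,len(Q),mec(Q),rect(Q), np.median(Q[:,2]).round(1))
    h=cv2.cvtColor(p,cv2.COLOR_BGR2HSV); m=near(W,472,-274,90,-10,15)&(h[...,1]>90)
    Q=W[m]; print("mat",len(Q),Q.mean(0).round(1),mec(Q))
E
```

```text
scene bench z -0.627508634684375
knob 136 [592.3 -78.2  70.3] [591.3 -78.2  13.4]
beakrim 240 [465.2  91.7 132.3] [463.7  92.9  34.1]
cap 472 [595.1 292.6 167.1] [593.2 293.3  19.3]
vialtop 164 [653.7 100.6  47.1] [652.5 100.1  13. ]
pan 1017 [466.5  92.5  55. ] [473.1  94.   95.9 108.6  15.3] 43.7
scale 2776 [446.5  92.7  97.5] [4.466e+02 9.180e+01 1.555e+02 1.302e+02 1.000e-01] 36.8
plate 2412 [594.2 289.3  80.8] [586.7 289.3 115.  134.4  86. ] 47.7
stirrer 4343 [581.7 289.1  98. ] [580.9 289.5 130.  156.3  86.3] 46.4
tray 643 [595.  -78.5  95.3] [595.3 -78.3 136.8 136.9  75.9] 11.2
mat 1728 [ 470.2 -271.6    4.2] [ 470.6 -274.2   61.4]
top bench z -1.049303760896123
knob 88 [590.9 -78.4  70.4] [591.  -78.6  12.8]
beakrim 135 [463.6  92.7 132.7] [464.5  92.2  33.3]
cap 226 [591.9 292.2 167. ] [592.3 292.7  19.1]
vialtop 84 [651.6 100.2  47.4] [652.  100.4  12.4]
pan 791 [453.8  99.3  67.3] [459.5  91.  121.1 107.7  10.1] 43.9
scale 2935 [444.8  92.6  98. ] [445.2  92.5 154.6 130.2   0. ] 37.2
plate 966 [587.8 287.9  84.3] [581.2 289.3 115.3 142.7  86.5] 47.8
stirrer 2479 [578.7 289.8  98. ] [580.3 289.4 131.4 155.5  86.4] 44.2
tray 331 [595.2 -78.1  93.3] [595.2 -77.9 134.9 135.8  76.1] 10.9
mat 1688 [ 468.2 -272.     3.7] [ 468.3 -272.2   59.2]
```

Both cameras agree to about 2 mm: weight (591,-78), tray (595,-78), mat (469,-273), pan (466.5,92.5), bottle (593,293). First I'll turn the tool to yaw 90, so tool x = world y, tool y = world x and tool z = down.

```bash
python3 -m pendant '[[0.75,0,0,0,-6.65],[0.75,0,0,0,-6.65],[0.75,0,0,0,-6.65],[0.75,0,0,0,-6.65],[0.75,0,0,0,0]]' 60
python3 -m pendant '[[0.75,-40,20,0,0],[0.75,-40,20,0,0],[0.75,-40,20,0,0],[0.75,-40,20,0,0],[0.75,-40,20,0,0],[0.75,-40,20,0,0],[0.75,-40,20,0,0],[0.75,-40,20,0,0]]'
python3 - <<'E'
from h import *
# beaker rim robust circle, plate by colour from saved clouds
for n in ("scene","top"):
    W=np.load(f"W_{n}.npy"); p=cv2.imread(f"p_{n}.png")
    Q=W[near(W,464,92,45,128,145)][:,:2]
    f=least_squares(lambda c: abs(np.hypot(*(Q-c).T)-28.5),[464.5,92.2],loss="soft_l1").x
    d=np.hypot(*(Q-f).T); k=d>31.5; print("rim",f.round(1),"lip dir",(Q[k].mean(0)-f).round(1) if k.any() else None)
    h=cv2.cvtColor(p,cv2.COLOR_BGR2HSV); m=near(W,595,289,100,46.5,50)&(h[...,2]>150)
    Q=W[m]; print("plate",len(Q),rect(Q))
E
```

```text
time: 1.7
tool_pos: [268.9, 536.4, 199.2]
tcp_rot: [180.0, -0.0, 90.1]
ft_force: [-0.1, -0.5, 0.1]
finger_gap: 64.5
time: 2.5
tool_pos: [429.3, 214.6, 199.5]
tcp_rot: [180.0, -0.0, 89.8]
ft_force: [0.9, 0.6, -0.0]
finger_gap: 64.3
rim [464.4  89.2] lip dir [ 7.1 26.7]
plate 1390 [599.9 288.6 110.3 101.1  86.3]
rim [463.4  89.1] lip dir [12.3 32. ]
plate 470 [600.4 289.3 111.4 102.3  86.2]
```

```bash
python3 -m pendant '[[0.75,-36.8,20.3,0,0],[0.75,-36.8,20.3,0,0],[0.75,-36.8,20.3,0,0],[0.75,-36.8,20.3,0,0],[0.75,-36.8,20.3,0,0],[0.75,-36.8,20.3,0,0],[0.75,-36.8,20.3,0,0],[0.75,-36.8,20.3,0,0],[0.75,0,0,0,0],[0.75,0,0,0,0]]'
```

```text
time: 3.5
tool_pos: [590.9, -79.0, 198.7]
tcp_rot: [-179.9, -0.0, 89.7]
ft_force: [-0.0, -0.9, 1.1]
finger_gap: 63.8
```

```bash
python3 -m pendant '[[0.75,0,0,40,0],[0.75,0,0,40,0],[0.75,0,0,40,0],[0.75,0,0,30,0],[0.75,0,0,20,0],[0.75,0,0,10,0],[0.75,0,0,7,0],[0.75,0,0,0,0],[0.75,0,0,0,0]]'
python3 -m pendant '[[0.6,0,0,0,0],[0.5,0,0,0,0],[0.45,0,0,0,0],[0.4,0,0,0,0],[0.35,0,0,0,0],[0.35,0,0,0,0],[0.35,0,0,0,0],[0.35,0,0,0,0]]' 60
```

```text
time: 4.4
tool_pos: [592.0, -78.1, 13.6]
tcp_rot: [179.9, 0.0, 90.0]
ft_force: [-0.4, -0.9, -0.2]
finger_gap: 64.0
time: 5.2
tool_pos: [592.0, -78.8, 13.9]
tcp_rot: [179.9, 0.0, 90.0]
ft_force: [-2.7, -0.9, 7.0]
finger_gap: 37.2
```

```bash
python3 - <<'E'
from h import *
p,W=cloud("scene"); cv2.imwrite("pics/g1.png",cv2.resize(p[120:270,190:390],None,fx=4,fy=4,interpolation=cv2.INTER_CUBIC)); print(r.sense())
E
```

```text
{'time': 5.25, 'joint_pos': array([-1.24866145e+01,  1.61625980e+01,  9.55274948e+01, -1.95245770e-02,
        6.81847603e+01, -1.02430378e+02]), 'qd': array([ 0.05468337,  0.00206614, -0.10960092,  0.0733502 , -0.05356318,
        0.03460345]), 'joint_efforts': array([ 7.94779044e-01, -5.54591990e+01, -4.23459828e+01,  4.15465990e-01,
       -8.04600678e-01,  3.81697158e-03]), 'tool_pos': array([592.02958905, -78.79291005,  13.94506442]), 'tcp_rot': array([1.79881693e+02, 4.46548717e-02, 8.99509533e+01]), 'ft_force': array([-2.19680307, -0.60863468,  8.19778587]), 'wrist_torque': array([-0.09380476,  0.45485561,  0.0055972 ]), 'finger_gap': 37.16318128008679}
```

View pics/g1.png

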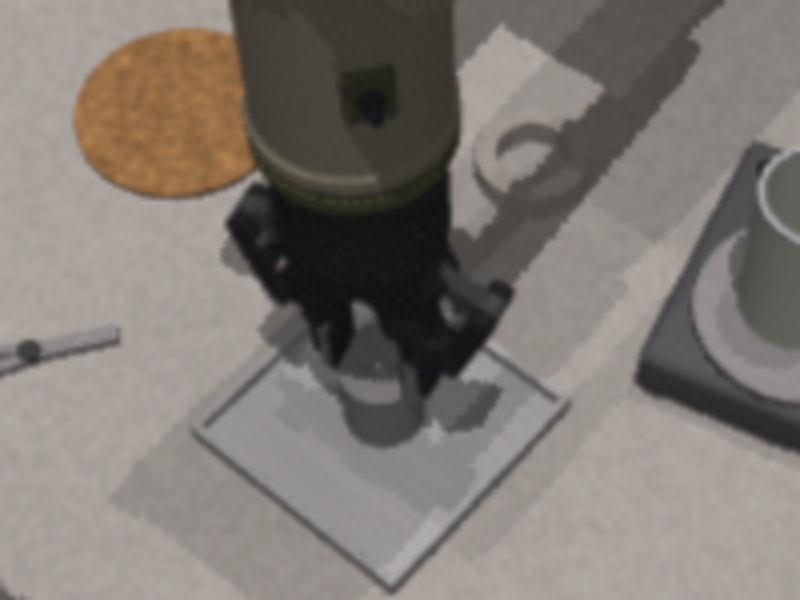

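The pads stop at 37 mm with an 8 N push upward, so they are biting on the top edge of the body (42 mm). I'll open, go 7 mm lower and re-grip.

```bash
python3 -m pendant '[[0.5,0,0,0,0],[0.65,0,0,0,0],[0.7,0,0,0,0],[0.7,0,0,4,0],[0.7,0,0,4,0],[0.7,0,0,0,0],[0.7,0,0,0,0]]'
python3 -m pendant '[[0.6,0,0,0,0],[0.55,0,0,0,0],[0.5,0,0,0,0],[0.45,0,0,0,0],[0.4,0,0,0,0],[0.4,0,0,0,0],[0.4,0,0,0,0],[0.4,0,0,0,0]]' 60
```

```text
time: 5.95
tool_pos: [590.6, -78.1, 3.7]
tcp_rot: [-180.0, -0.0, 90.0]
ft_force: [-0.5, -0.4, -0.6]
finger_gap: 59.8
time: 6.75
tool_pos: [591.3, -78.9, 5.1]
tcp_rot: [180.0, 0.1, 90.0]
ft_force: [-3.1, -3.3, 5.0]
finger_gap: 39.3
```

```bash
python3 -m pendant '[[0.4,0,0,-5,0],[0.4,0,0,-10,0],[0.4,0,0,-15,0],[0.4,0,0,0,0],[0.4,0,0,0,0]]' 80
python3 - <<'E'
from h import *
p,W=cloud("scene"); cv2.imwrite("pics/g2.png",cv2.resize(p[120:270,190:390],None,fx=4,fy=4,interpolation=cv2.INTER_CUBIC)); print(r.sense()["ft_force"])
E
```

```text
time: 7.25
tool_pos: [591.8, -78.3, 35.2]
tcp_rot: [179.9, 0.0, 90.0]
ft_force: [-0.7, 0.1, -5.3]
finger_gap: 38.1
[ 0.06727604  0.37711918 -5.51734407]
```

View pics/g2.png

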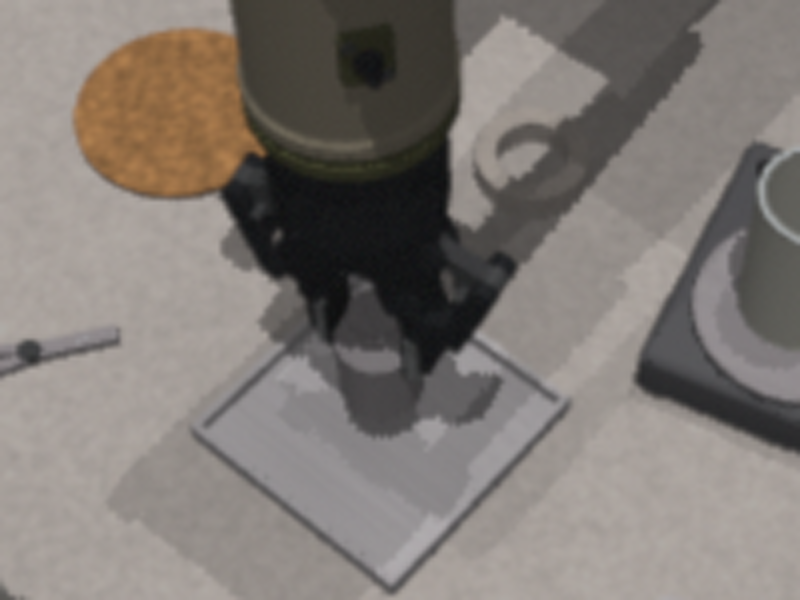

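Weight is held (5.4 N, upright). On to the mat.

```bash
python3 -m pendant '[[0.4,0,0,-25,0],[0.4,0,0,-35,0],[0.4,-14,-10,0,0],[0.4,-30,-20,0,0],[0.4,-35,-20,0,0],[0.4,-35,-22,0,0],[0.4,-35,-22,0,0],[0.4,-30,-18,0,0],[0.4,-15,-10,0,0],[0.4,0,0,0,0]]'
python3 -m pendant '[[0.4,0,0,20,0],[0.4,0,0,30,0],[0.4,0,0,15,0],[0.4,0,0,10,0],[0.4,0,0,5,0],[0.4,0,0,0,0],[0.4,0,0,0,0]]'
python3 - <<'E'
from h import *
p,W=cloud("scene"); cv2.imwrite("pics/g3.png",cv2.resize(p[60:210,140:340],None,fx=4,fy=4,interpolation=cv2.INTER_CUBIC)); print(r.sense()["ft_force"])
E
```

```text
time: 8.3
tool_pos: [466.2, -274.2, 92.7]
tcp_rot: [-179.9, -0.0, 89.8]
ft_force: [0.1, 1.3, -5.8]
finger_gap: 38.4
time: 9.0
tool_pos: [469.7, -272.6, 15.2]
tcp_rot: [179.9, 0.1, 90.0]
ft_force: [-0.0, -0.0, -5.6]
finger_gap: 38.7
[ 0.27031853  0.24714144 -4.03819888]
```

View pics/g3.png

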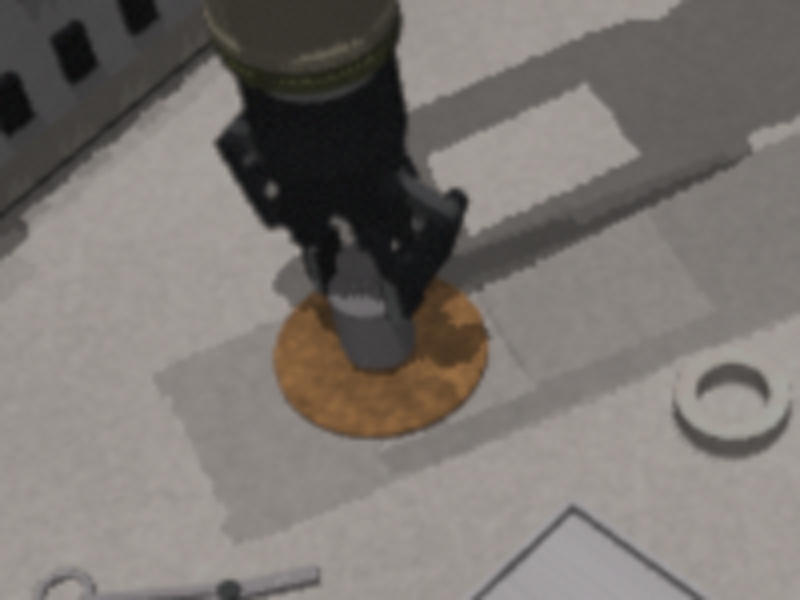

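The weight hangs over the mat's centre at (375,360) in this crop, with the gripper at 15 mm. I'll lower it gently.

```bash
python3 -m pendant '[[0.4,0,0,4,0],[0.4,0,0,3,0],[0.4,0,0,1,0],[0.4,0,0,0,0],[0.4,0,0,0,0]]'
```

```text
time: 9.55
tool_pos: [468.9, -272.2, 6.3]
tcp_rot: [-180.0, -0.0, 90.0]
ft_force: [-0.5, 0.7, -1.7]
finger_gap: 38.3
```

```bash
python3 -m pendant '[[0.4,0,0,1,0],[0.4,0,0,0,0],[0.4,0,0,0,0]]'
```

```text
time: 9.85
tool_pos: [469.0, -272.2, 6.3]
tcp_rot: [180.0, 0.0, 90.0]
ft_force: [-5.2, 3.1, 7.2]
finger_gap: 38.6
```

```bash
python3 -m pendant '[[0.48,0,0,0,0],[0.52,0,0,0,0],[0.56,0,0,0,0],[0.65,0,0,0,0],[0.75,0,0,0,0],[0.75,0,0,-10,0],[0.75,0,0,-30,0],[0.9,0,0,-40,0],[1,0,0,-40,0],[1,0,0,-40,0]]'
python3 -m pendant '[[1,0,0,-40,0],[1,30,6,0,0],[1,40,9,0,0],[1,47,10,0,0],[1,47,10,0,0],[1,47,10,0,0],[1,47,10,0,0],[1,0,0,0,0]]'
python3 - <<'E'
from h import *
p,W=cloud("scene"); cv2.imwrite("pics/g4.png",p)
Q=W[near(W,469,-272,40,66,82)]; print(len(Q),mec(Q),Q.mean(0))
m=near(W,469,-272,90,-10,12)&(cv2.cvtColor(p,cv2.COLOR_BGR2HSV)[...,1]>90); print(mec(W[m]))
p,W=cloud("top")
Q=W[near(W,469,-272,40,66,82)]; print(len(Q),mec(Q) if len(Q) else 0)
E
```

```text
time: 10.85
tool_pos: [468.8, -272.0, 167.6]
tcp_rot: [180.0, 0.0, 90.0]
ft_force: [1.0, -0.3, -0.0]
finger_gap: 85.0
time: 11.65
tool_pos: [524.6, -8.7, 206.1]
tcp_rot: [179.9, -0.1, 90.3]
ft_force: [-0.3, -0.8, -0.3]
finger_gap: 85.5
103 [ 470.2 -272.    14.1] [ 471.18547782 -270.77450217   71.15784527]
[ 469.3 -273.7   60.9]
96 [ 468.8 -271.7   12.9]
```

View pics/g4.png

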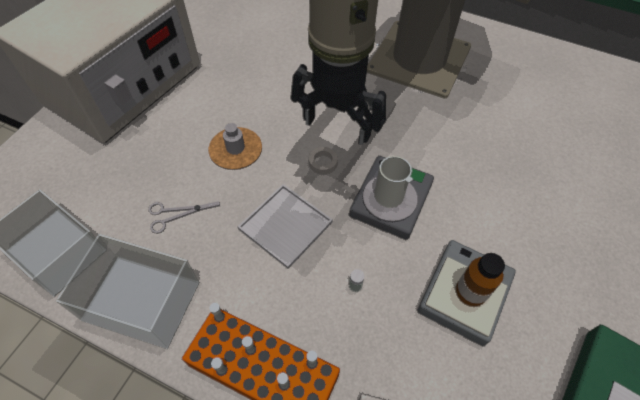

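Weight stands upright, released, central on the mat ((235,140) in the picture; about 1 mm off centre). Now the bottle.

```bash
python3 -m pendant '[[1,44,10,0,0],[1,44,10,0,0],[1,44,10,0,0],[1,44,10,0,0],[1,44,10,0,0],[1,44,10,0,0],[1,41,8,0,0],[1,0,0,0,0],[1,0,0,0,0]]' 60
```

```text
time: 12.65
tool_pos: [592.6, 289.8, 204.8]
tcp_rot: [-180.0, 0.1, 90.0]
ft_force: [-0.2, 0.1, 0.5]
finger_gap: 85.4
```

```bash
python3 -m pendant '[[1,3,0,20,0],[1,0,0,30,0],[1,0,0,25,0],[1,0,0,15,0],[1,0,0,10,0],[1,0,0,5,0],[1,0,0,0,0],[1,0,0,0,0]]'

```

```text
time: 13.45
tool_pos: [593.0, 293.9, 101.6]
tcp_rot: [179.9, -0.0, 90.0]
ft_force: [0.2, -0.3, -0.2]
finger_gap: 85.1
```

```bash
python3 -m pendant '[[0.9,0,0,2,0],[0.85,0,0,0,0],[0.78,0,0,0,0],[0.72,0,0,0,0],[0.66,0,0,0,0],[0.6,0,0,0,0],[0.56,0,0,0,0],[0.56,0,0,0,0],[0.56,0,0,0,0]]' 50
python3 -m pendant '[[0.56,0,0,-4,0],[0.56,0,0,-8,0],[0.56,0,0,-12,0],[0.56,0,0,0,0],[0.56,0,0,0,0]]'
python3 - <<'E'
from h import *
p,W=cloud("scene"); cv2.imwrite("pics/g5.png",cv2.resize(p[210:360,400:600],None,fx=4,fy=4,interpolation=cv2.INTER_CUBIC)); print(r.sense()["ft_force"])
E
```

```text
time: 14.35
tool_pos: [592.8, 294.0, 99.4]
tcp_rot: [179.9, -0.0, 90.0]
ft_force: [-0.5, -1.3, 4.9]
finger_gap: 49.0
time: 14.85
tool_pos: [592.7, 294.1, 123.1]
tcp_rot: [179.9, -0.0, 90.0]
ft_force: [-0.3, -0.4, -0.7]
finger_gap: 48.1
[-0.03578331 -0.16907857  0.62735775]
```

View pics/g5.png

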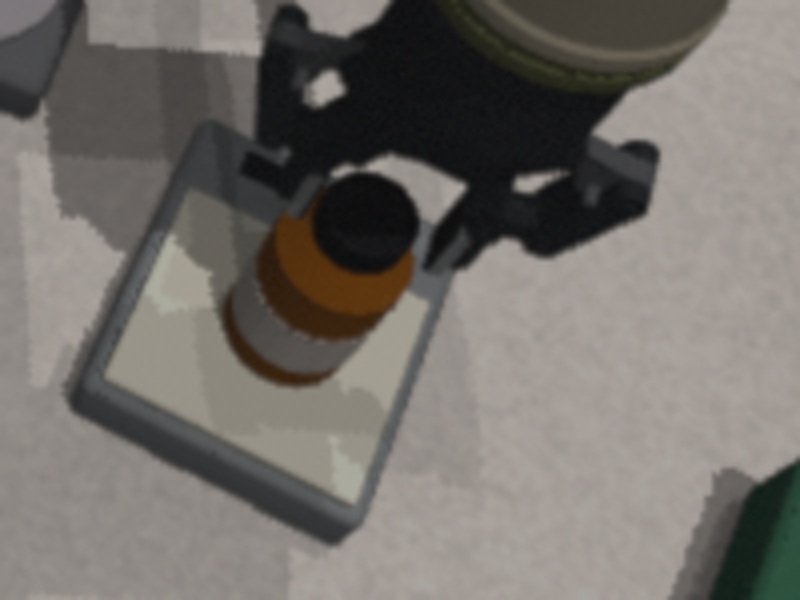

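The pads slipped off the shoulder. The bottle is still upright on the plate. I'll open, rise and profile the cap, since gripping the cap gives more clearance.

```bash
python3 -m pendant '[[0.65,0,0,0,0],[0.8,0,0,0,0],[0.9,0,0,-20,0],[1,0,0,-40,0],[1,0,0,-40,0],[1,0,0,0,0]]' 
python3 - <<'E'
from h import *
for n in ("scene","top"):
    p,W=cloud(n)
    Q=W[near(W,593,293,40,160,180)]; print(n,len(Q))
    if len(Q)<60: continue
    c=mec(Q); print(c)
    for z in range(124,170,3):
        q=W[near(W,c[0],c[1],45,z,z+3)]
        if len(q): print(z,len(q),np.percentile(np.hypot(q[:,0]-c[0],q[:,1]-c[1]),[5,50,95]).round(1))
E
```

```text
time: 15.5
tool_pos: [595.3, 295.1, 230.2]
tcp_rot: [179.4, -0.2, 90.0]
ft_force: [0.6, 0.1, 1.4]
finger_gap: 85.2
scene 470
[593.2 293.4  19.5]
124 33 [25.7 27.3 28.2]
127 29 [26.4 27.2 28. ]
130 53 [25.2 26.9 27.8]
133 93 [24.1 26.  27.8]
136 121 [21.2 23.9 26.3]
139 109 [19.2 21.4 23.6]
142 69 [17.1 19.  21. ]
145 31 [16.6 17.6 19.2]
148 8 [17.2 18.1 18.3]
151 24 [17.5 18.  18.8]
154 25 [17.4 18.3 19.1]
157 22 [17.2 18.4 19.3]
160 27 [17.4 18.5 19.3]
163 62 [ 9.  17.1 19.2]
166 332 [ 4.4 13.5 18.4]
169 49 [ 2.9 11.  16.4]
top 228
[593.  293.1  19.3]
124 8 [26.  27.5 28.2]
127 13 [27.  27.6 28. ]
130 30 [24.3 27.  28.2]
133 44 [23.  25.8 27.7]
136 56 [20.3 23.9 26.6]
139 48 [17.9 21.8 24.5]
142 26 [17.6 19.7 22.5]
145 10 [17.7 18.5 20. ]
148 4 [17.8 18.2 18.5]
151 6 [17.5 18.  19.2]
154 6 [18.2 18.6 19.2]
157 8 [17.2 18.7 19.3]
160 10 [ 4.5 18.6 19.2]
163 50 [ 5.5 15.7 18.9]
166 134 [ 3.9 13.1 18. ]
169 31 [ 5.5 11.1 18.2]
```

```bash
python3 -m pendant '[[0.5,0,0,0,0],[0.5,0,0,0,0],[0.5,0,0,0,0],[0.5,0,0,0,0],[0.5,0,0,0,0],[0.5,0,0,0,0]]' 
python3 - <<'E'
from h import *
print(r.sense()["tool_pos"],r.sense()["finger_gap"])
p,W=cloud("scene")
x,y,z=r.sense()["tool_pos"]
Q=W[near(W,x,y,75,175,330)]
for zz in range(190,330,6):
    q=Q[(Q[:,2]>=zz)&(Q[:,2]<zz+6)]
    if len(q): print(zz-z.round(),len(q),"y",np.sort(np.percentile(q[:,1]-y,[1,25,50,75,99])).round(0),"x",np.percentile(q[:,0]-x,[5,95]).round(0))
cv2.imwrite("pics/g6.png",cv2.resize(p[160:360,400:640],None,fx=3,fy=3,interpolation=cv2.INTER_CUBIC))
E
```

```text
time: 16.2
tool_pos: [592.1, 293.8, 222.0]
tcp_rot: [-180.0, 0.0, 90.0]
ft_force: [0.2, 0.8, 1.0]
finger_gap: 42.6
[592.14516597 293.77779222 222.02638171] 42.58988454812571
28.0 2 y [22. 22. 22. 22. 22.] x [-7. -1.]
34.0 27 y [-28.  -1.  21.  22.  27.] x [-6. 11.]
40.0 65 y [-34. -27.  21.  25.  33.] x [-6. 12.]
46.0 77 y [-35. -27.  21.  24.  34.] x [-6. 12.]
52.0 74 y [-35. -29.  21.  25.  34.] x [-6. 12.]
58.0 77 y [-35. -28.  21.  24.  35.] x [-6. 12.]
64.0 61 y [-35. -26.  21.  23.  33.] x [-6. 12.]
70.0 70 y [-36. -22.  22.  23.  35.] x [-7. 12.]
76.0 108 y [-50. -34.  23.  33.  48.] x [ 7. 14.]
82.0 266 y [-52. -35. -26.  36.  53.] x [-7. 14.]
88.0 288 y [-54. -38.  37.  44.  53.] x [-8. 13.]
94.0 154 y [-57. -31.  -0.  46.  56.] x [-10.  17.]
100.0 220 y [-58. -28. -19.  46.  58.] x [-6. 18.]
106.0 78 y [-58. -17.  14.  47.  60.] x [-6. 18.]
```

View pics/g6.png

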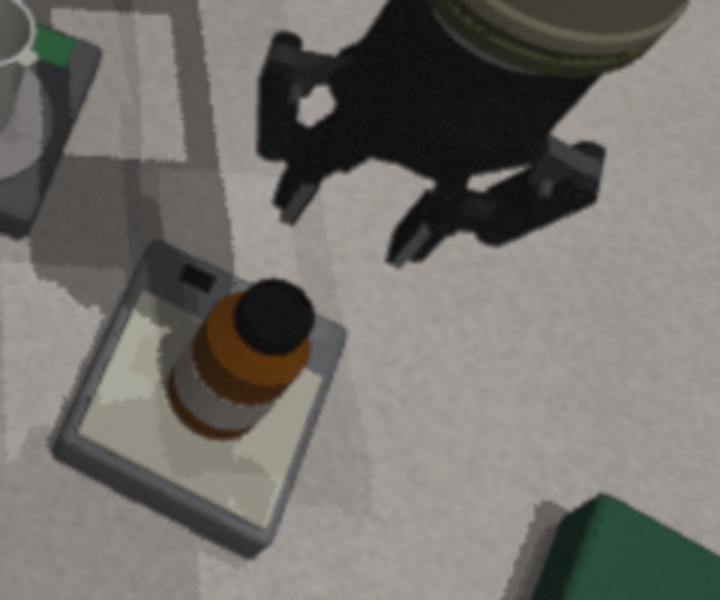

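The depth shows the finger tips about 33 mm above the reported TCP at this opening. That is roughly 25 mm farther back than stated, and it explains both high grips. The palm sits about 95 mm above the TCP. So I'll go to TCP 80 for the bottle: tips near 115, palm near 174, bottle top 168.

```bash
python3 -m pendant '[[1,0,0,0,0],[1,0,0,0,0],[1,0,0,20,0],[1,0,0,40,0],[1,0,0,40,0],[1,0,0,25,0],[1,0,0,10,0],[1,0,0,5,0],[1,0,0,2,0],[1,0,0,0,0]]' 
python3 -m pendant '[[0.9,0,0,0,0],[0.85,0,0,0,0],[0.78,0,0,0,0],[0.72,0,0,0,0],[0.66,0,0,0,0],[0.6,0,0,0,0],[0.56,0,0,0,0],[0.56,0,0,0,0],[0.56,0,0,0,0]]' 50
python3 -m pendant '[[0.56,0,0,-2,0],[0.56,0,0,-4,0],[0.56,0,0,-6,0],[0.56,0,0,0,0],[0.56,0,0,0,0]]'
```

```text
time: 17.25
tool_pos: [593.3, 294.3, 82.0]
tcp_rot: [179.9, -0.1, 90.0]
ft_force: [-0.5, -0.1, 1.0]
finger_gap: 85.1
time: 18.15
tool_pos: [592.8, 293.7, 80.9]
tcp_rot: [179.9, -0.0, 90.0]
ft_force: [0.3, -1.7, 4.6]
finger_gap: 54.1
time: 18.65
tool_pos: [592.3, 293.9, 92.4]
tcp_rot: [180.0, -0.0, 90.0]
ft_force: [0.5, 0.4, -1.8]
finger_gap: 54.2
```

```bash
python3 -m pendant '[[0.56,0,0,-15,0],[0.56,0,0,-25,0],[0.56,0,0,-15,0],[0.56,-10,0,0,0],[0.56,-25,0,0,0],[0.56,-35,0,0,0],[0.56,-40,0,0,0],[0.56,0,0,0,0],[0.56,0,0,0,0]]' 60
python3 - <<'E'
from h import *
p,W=cloud("scene"); x,y,z=r.sense()["tool_pos"]; print(x,y,z,r.sense()["ft_force"])
cv2.imwrite("pics/g7.png",p[100:400,300:640])
for zz in range(int(z)-40,int(z)+110,8):
    q=W[near(W,x,y,70,zz,zz+8)]
    if len(q): print(zz,len(q),np.percentile(q[:,1]-y,[5,50,95]).round(),np.percentile(q[:,0]-x,[50,95]).round())
E
```

```text
time: 19.55
tool_pos: [591.8, 182.3, 146.5]
tcp_rot: [-179.9, 0.0, 89.8]
ft_force: [-1.0, 0.2, -2.6]
finger_gap: 53.8
591.8736526233885 183.28960020254482 146.66865136736422 [-1.1362846   0.10836301 -2.45553122]
106 2 [-23.  -0.  23.] [ 9. 12.]
114 70 [-25.  -0.  22.] [24. 28.]
122 73 [-27.  -3.  22.] [24. 28.]
130 68 [-22.   1.  23.] [25. 28.]
138 76 [-26.  -2.  22.] [26. 28.]
146 85 [-27.  -3.  23.] [25. 28.]
154 89 [-26.   0.  23.] [25. 29.]
162 94 [-26.  -2.  24.] [25. 29.]
170 87 [-26.  -1.  22.] [25. 28.]
178 89 [-25.  -2.  23.] [25. 28.]
186 123 [-36.  -1.  33.] [22. 28.]
194 260 [-33.  -1.  33.] [18. 27.]
202 305 [-31.   0.  30.] [13. 23.]
210 118 [-34.  -0.  35.] [12. 18.]
218 111 [-37.   0.  37.] [13. 19.]
226 417 [-45.  -0.  45.] [10. 18.]
234 346 [-53.  -1.  51.] [ 5. 13.]
242 145 [-59.  18.  56.] [12. 18.]
250 213 [-59.   2.  57.] [12. 18.]
```

View pics/g7.png

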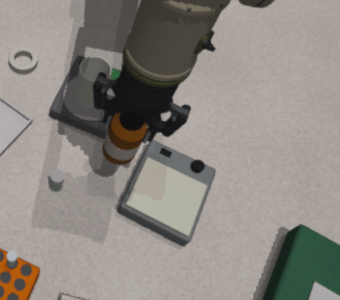

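Bottle hangs upright with its bottom 33 mm below TCP, and the stirrer plate is clear ((165,190) in the crop). On to the tray.

```bash
python3 -m pendant '[[0.56,-25,0,0,0],[0.56,-40,1,0,0],[0.56,-45,1,0,0],[0.56,-45,1,0,0],[0.56,-45,0,0,0],[0.56,-36,0,0,0],[0.56,-20,0,0,0],[0.56,-5,0,0,0],[0.56,0,0,0,0],[0.56,0,0,0,0]]'
python3 -m pendant '[[0.56,0,0,15,0],[0.56,0,0,30,0],[0.56,0,0,30,0],[0.56,0,0,15,0],[0.56,0,0,8,0],[0.56,0,0,0,0],[0.56,0,0,0,0]]'
python3 - <<'E'
from h import *
p,W=cloud("scene");np.save("s.npy",W)
h=cv2.cvtColor(p,cv2.COLOR_BGR2HSV); m=near(W,600,289,100,46.0,50)&(h[...,2]>130); print("plate",m.sum(),rect(W[m]))
p,W=cloud("top");h=cv2.cvtColor(p,cv2.COLOR_BGR2HSV); m=near(W,600,289,100,46.0,50)&(h[...,2]>130); print("plate",m.sum(),rect(W[m]))
E
```

```text
time: 20.6
tool_pos: [595.1, -75.7, 147.0]
tcp_rot: [-180.0, -0.0, 90.0]
ft_force: [0.9, -0.4, -2.2]
finger_gap: 53.8
time: 21.3
tool_pos: [596.0, -77.2, 50.5]
tcp_rot: [179.9, 0.0, 90.0]
ft_force: [0.2, 0.7, -1.7]
finger_gap: 54.0
plate 3097 [600.6 288.5 114.5 104.7  85.8]
plate 1186 [600.4 288.6 114.  104.1  86.4]
```

```bash
python3 -m pendant '[[0.56,-1,-0.5,5,0],[0.56,0,0,4,0],[0.56,0,0,2,0],[0.56,0,0,0,0],[0.56,0,0,0,0]]'
python3 -m pendant '[[0.56,0,0,1,0],[0.56,0,0,0,0],[0.56,0,0,0,0]]'
```

```text
time: 21.9
tool_pos: [594.4, -78.2, 38.1]
tcp_rot: [-180.0, -0.0, 90.0]
ft_force: [-0.2, -0.6, -1.6]
finger_gap: 53.7
time: 22.2
tool_pos: [594.5, -78.2, 37.2]
tcp_rot: [-180.0, 0.0, 90.0]
ft_force: [-0.5, 0.3, -2.2]
finger_gap: 53.5
```

```bash
python3 -m pendant '[[0.56,0,0,0.7,0],[0.56,0,0,0,0],[0.56,0,0,0,0]]'
```

```text
time: 22.5
tool_pos: [594.8, -78.3, 37.0]
tcp_rot: [180.0, 0.0, 90.0]
ft_force: [-1.4, 0.1, 3.5]
finger_gap: 53.7
```

```bash
python3 -m pendant '[[0.62,0,0,0,0],[0.68,0,0,0,0],[0.75,0,0,0,0],[0.9,0,0,0,0],[1,0,0,0,0],[1,0,0,-15,0],[1,0,0,-40,0],[1,0,0,-45,0],[1,0,0,-45,0],[1,0,0,-10,0]]'
python3 -m pendant '[[1,15,-12,0,0],[1,30,-24,0,0],[1,40,-31,0,0],[1,40,-31,0,0],[1,30,-24,0,0],[1,12,-9,0,0],[1,0,0,0,8.5],[1,0,0,0,8.5],[1,0,0,0,8.5],[1,0,0,0,8.5]]'
python3 -m pendant '[[1,0,0,0,8],[1,0,0,0,8],[1,0,0,0,8],[1,0,0,0,8],[1,0,0,0,8],[1,0,0,0,8],[1,0,0,0,8],[1,0,0,0,0],[1,0,0,0,0]]' 28
python3 - <<'E'
from h import *
print(r.sense()["joint_pos"].round(1))
for n in ("scene","top"):
    p,W=cloud(n)
    for a in ((595,-78,35,116,132),(469,-272,35,66,82)):
        Q=W[near(W,*a)]; print(n,len(Q),mec(Q) if len(Q) else 0)
    Q=W[near(W,464,90,45,128,145)][:,:2]
    if len(Q)>30: print("rim",least_squares(lambda c: abs(np.hypot(*(Q-c).T)-28.5),[464.5,90],loss="soft_l1").x)
E
```

```text
time: 23.5
tool_pos: [598.0, -78.9, 200.3]
tcp_rot: [179.4, 0.1, 90.0]
ft_force: [1.1, 0.6, 0.1]
finger_gap: 85.3
time: 24.5
tool_pos: [464.7, 87.5, 192.0]
tcp_rot: [180.0, -0.0, 55.6]
ft_force: [0.7, -0.2, -0.6]
finger_gap: 85.4
time: 25.4
tool_pos: [464.6, 87.6, 191.8]
tcp_rot: [180.0, -0.0, 0.2]
ft_force: [-0.5, 1.0, 0.3]
finger_gap: 85.1
[  4.5 -12.5 105.4  -0.   87.    4.3]
scene 320 [595.9 -78.3  19. ]
scene 106 [ 470.1 -271.7   14.3]
rim [464.67997383  89.19958111]
top 210 [594.6 -78.   19.3]
top 93 [ 468.4 -271.8   13.3]
```

Bottle is upright at the tray centre, within 1 mm. Next, the beaker.

```bash
python3 -m pendant '[[1,0,-1.6,15,0],[1,0,0,35,0],[1,0,0,35,0],[1,0,0,20,0],[1,0,0,10,0],[1,0,0,7,0],[1,0,0,0,0],[1,0,0,0,0]]' 28
python3 -m pendant '[[0.92,0,0,0,0],[0.88,0,0,0,0],[0.84,0,0,0,0],[0.8,0,0,0,0],[0.75,0,0,0,0],[0.7,0,0,0,0],[0.65,0,0,0,0],[0.62,0,0,0,0],[0.62,0,0,0,0],[0.62,0,0,0,0]]'
python3 -m pendant '[[0.62,0,0,-3,0],[0.62,0,0,-5,0],[0.62,0,0,-7,0],[0.62,0,0,0,0],[0.62,0,0,0,0]]'
```

```text
time: 26.3
tool_pos: [465.2, 89.6, 70.5]
tcp_rot: [-180.0, -0.1, -0.0]
ft_force: [-0.4, -0.3, -0.4]
finger_gap: 85.4
time: 27.3
tool_pos: [464.3, 89.5, 69.7]
tcp_rot: [180.0, 0.0, -0.0]
ft_force: [-4.1, -1.0, 5.7]
finger_gap: 58.8
time: 27.8
tool_pos: [464.7, 89.5, 84.9]
tcp_rot: [-180.0, -0.1, -0.0]
ft_force: [0.4, 0.4, -2.0]
finger_gap: 58.6
```

```bash
python3 -m pendant '[[0.62,0,0,-15,0],[0.62,0,0,-25,0],[0.62,10,-15,-10,0],[0.62,20,-30,0,0],[0.62,25,-37,0,0],[0.62,27,-38,0,0],[0.62,25,-37,0,0],[0.62,20,-30,0,0],[0.62,8.8,-12.2,0,0],[0.62,0,0,0,0]]'
python3 -m pendant '[[0.62,0,0,10,0],[0.62,0,0,20,0],[0.62,0,0,10,0],[0.62,0,0,5,0],[0.62,0,0,0,0],[0.62,0,0,0,0]]'
python3 - <<'E'
from h import *
p,W=cloud("scene"); cv2.imwrite("pics/g8.png",cv2.resize(p[160:360,400:640],None,fx=3,fy=3)); s=r.sense(); print(s["ft_force"],s["tool_pos"])
q=W[near(W,600,289,45,60,115)]; q=q[q[:,0]>605]; print("zmin",np.percentile(q[:,2],2))
E
```

```text
time: 28.8
tool_pos: [600.5, 290.4, 133.4]
tcp_rot: [-180.0, 0.0, 0.1]
ft_force: [-0.1, -1.3, -0.8]
finger_gap: 58.3
time: 29.4
tool_pos: [600.5, 288.4, 90.2]
tcp_rot: [-180.0, -0.0, -0.1]
ft_force: [0.2, -0.1, -1.8]
finger_gap: 58.5
[ 0.80709038 -0.49085204 -1.07923001] [600.82854788 288.6413162   90.60985007]
zmin 66.34390187468352
```

View pics/g8.png

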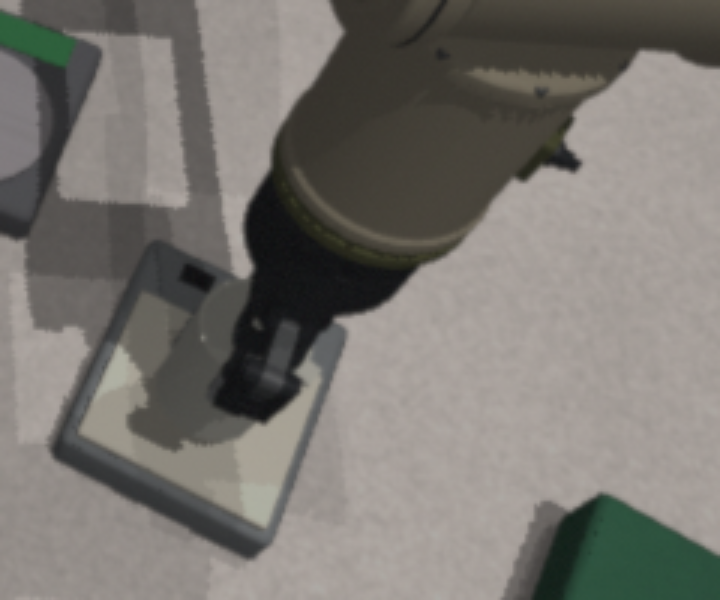

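The beaker is upright over the plate ((210,360) in the crop), with its bottom about 16 mm above it. Lowering to TCP about 74.

```bash
python3 -m pendant '[[0.62,0,0,7,0],[0.62,0,0,5,0],[0.62,0,0,3,0],[0.62,0,0,0,0],[0.62,0,0,0,0]]'
python3 -m pendant '[[0.62,0,0,1,0],[0.62,0,0,0,0],[0.62,0,0,0,0]]'
```

```text
time: 29.95
tool_pos: [600.1, 288.6, 74.3]
tcp_rot: [180.0, 0.0, -0.0]
ft_force: [-1.0, -0.2, -2.4]
finger_gap: 58.4
time: 30.25
tool_pos: [600.3, 288.7, 73.8]
tcp_rot: [-180.0, -0.0, -0.0]
ft_force: [-1.4, -1.4, 2.3]
finger_gap: 58.1
```

```bash
python3 -m pendant '[[0.68,0,0,0,0],[0.74,0,0,0,0],[0.8,0,0,0,0],[0.9,0,0,0,0],[1,0,0,0,0],[1,0,0,-10,0],[1,0,0,-30,0],[1,0,0,-40,0],[1,0,0,-40,0],[1,0,0,0,0]]'
python3 -m pendant '[[0.75,-8,30,0,0],[0.75,-11,45,0,0],[0.75,-11,47,0,0],[0.75,-11,47,0,0],[0.75,-11,47,0,0],[0.75,-11,47,0,0],[0.75,-11,47,0,0],[0.75,-11,47,0,0],[0.75,-11,47,0,0],[0.75,-11,47,0,0]]'
python3 -m pendant '[[0.75,-11,45,0,0],[0.75,-9,40,0,0],[0.75,-4,24,0,0],[0.75,0,0,0,0],[0.75,0,0,0,0]]' 70
python3 - <<'E'
from h import *
for n in ("scene","top"):
    p,W=cloud(n)
    Q=W[near(W,600,289,45,132,145)][:,:2]
    print(len(Q),"rim",least_squares(lambda c: abs(np.hypot(*(Q-c).T)-28.5),[600,288],loss="soft_l1").x)
    Q=W[near(W,469,-272,35,66,82)]; print(n,len(Q),mec(Q) if len(Q) else 0)
    m=near(W,466,92,62,42.3,47); Q=W[m]; print("pan",mec(Q),Q.mean(0))
E
```

```text
time: 31.25
tool_pos: [604.1, 290.1, 203.1]
tcp_rot: [-179.7, -0.7, -0.0]
ft_force: [0.9, -0.9, 1.6]
finger_gap: 85.3
time: 32.25
tool_pos: [492.4, -164.1, 194.3]
tcp_rot: [180.0, -0.1, -0.0]
ft_force: [0.9, -0.2, -0.1]
finger_gap: 64.0
time: 32.75
tool_pos: [468.8, -271.5, 193.7]
tcp_rot: [-180.0, -0.0, -0.1]
ft_force: [-0.5, 0.6, -0.7]
finger_gap: 64.0
340 rim [601.3320836  287.70240895]
scene 104 [ 468.7 -271.7   14.6]
pan [466.4  92.5  55.3] [467.24979176  92.57916039  43.87499676]
153 rim [600.04163071 287.30413067]
top 88 [ 469.1 -272.2   13.2]
pan [465.1  91.9  54.5] [464.74548852  92.74508568  44.11723952]
```

Beaker is within about 1 mm of the plate centre, upright and released. Now the weight, with a lower grip this time (TCP about -5, which puts the tips near z = 28).

```bash
python3 -m pendant '[[0.75,0,0,30,0],[0.75,0,0,45,0],[0.75,0,0,45,0],[0.75,0,0,40,0],[0.75,0,0,20,0],[0.75,0,0,12,0],[0.75,0,0,6,0],[0.75,0,0,0,0],[0.75,0,0,0,0]]' 
python3 -m pendant '[[0.65,0,0,0,0],[0.6,0,0,0,0],[0.55,0,0,0,0],[0.5,0,0,0,0],[0.45,0,0,0,0],[0.42,0,0,0,0],[0.42,0,0,0,0],[0.42,0,0,0,0]]' 70
python3 -m pendant '[[0.42,0,0,-3,0],[0.42,0,0,-7,0],[0.42,0,0,-10,0],[0.42,0,0,0,0],[0.42,0,0,0,0]]'
```

```text
time: 33.75
tool_pos: [470.2, -271.9, -2.9]
tcp_rot: [179.9, -0.1, -0.0]
ft_force: [0.1, -1.7, -0.4]
finger_gap: 64.2
time: 34.55
tool_pos: [468.9, -271.6, -3.7]
tcp_rot: [180.0, 0.0, -0.0]
ft_force: [-4.0, 1.4, 7.3]
finger_gap: 39.9
time: 35.05
tool_pos: [469.4, -271.6, 16.1]
tcp_rot: [180.0, -0.1, -0.0]
ft_force: [0.9, 0.1, -4.9]
finger_gap: 39.7
```

```bash
python3 -m pendant '[[0.42,0,0,-25,0],[0.42,0,0,-35,0],[0.42,0,0,-35,0],[0.42,0,-20,-15,0],[0.42,0,-35,0,0],[0.42,-1,-40,0,0],[0.42,-1,-45,0,0],[0.42,-1,-45,0,0],[0.42,0,-45,0,0],[0.42,0,-45,0,0]]'
python3 -m pendant '[[0.42,0,-40,0,0],[0.42,0,-30,0,0],[0.42,0,-15,0,0],[0.42,0,-4,0,0],[0.42,0,0,0,0],[0.42,0,0,20,0],[0.42,0,0,30,0],[0.42,0,0,20,0],[0.42,0,0,0,0],[0.42,0,0,0,0]]'
python3 - <<'E'
from h import *
p,W=cloud("scene"); cv2.imwrite("pics/g9.png",cv2.resize(p[100:250,300:500],None,fx=4,fy=4)); s=r.sense(); print(s["ft_force"],s["tool_pos"])
E
```

```text
time: 36.05
tool_pos: [465.5, 5.4, 125.2]
tcp_rot: [-180.0, 0.0, -0.0]
ft_force: [1.2, 0.4, -5.0]
finger_gap: 39.6
time: 37.05
tool_pos: [466.0, 91.8, 55.6]
tcp_rot: [180.0, 0.1, -0.1]
ft_force: [-0.2, 0.7, -4.0]
finger_gap: 39.6
[ 0.88347391 -1.01000936 -4.4019647 ] [466.94869684  92.09775629  56.62072493]
```

View pics/g9.png

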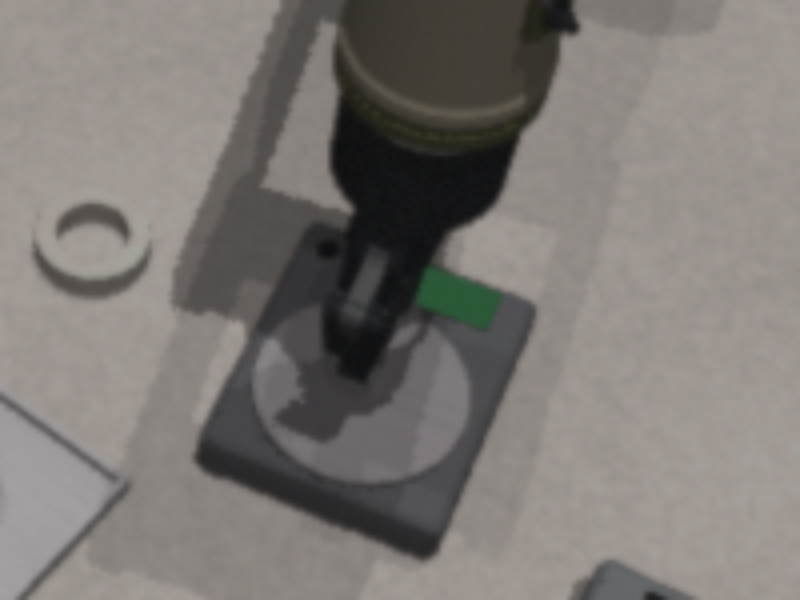

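The gripper is over the pan centre ((360,385) in the crop). It hides the weight, but the 4.4 N load shows it is held. Lowering.

```bash
python3 -m pendant '[[0.42,0,0,8,0],[0.42,0,0,6,0],[0.42,0,0,4,0],[0.42,0,0,1.5,0],[0.42,0,0,0,0],[0.42,0,0,0,0]]'
python3 -m pendant '[[0.42,0,0,1,0],[0.42,0,0,0,0],[0.42,0,0,0,0]]'
```

```text
time: 37.7
tool_pos: [466.2, 92.8, 36.1]
tcp_rot: [-180.0, -0.0, -0.0]
ft_force: [-0.6, 0.2, -4.6]
finger_gap: 39.6
time: 38.0
tool_pos: [466.5, 92.8, 35.3]
tcp_rot: [-180.0, -0.0, -0.0]
ft_force: [-0.6, 0.4, -1.8]
finger_gap: 39.8
```

```bash
python3 -m pendant '[[0.42,0,0,0.7,0],[0.42,0,0,0,0],[0.42,0,0,0,0]]'
python3 -m pendant '[[0.48,0,0,0,0],[0.53,0,0,0,0],[0.6,0,0,0,0],[0.7,0,0,0,0],[0.75,0,0,-10,0],[0.75,0,0,-30,0],[0.75,0,0,-40,0],[0.75,0,0,-40,0],[0.75,0,0,-40,0],[0.75,0,0,0,0]]'
python3 -m pendant '[[0.75,0,20,0,0],[0.75,0,40,0,0],[0.75,0,40,0,0],[0.75,0,40,0,0],[0.75,0,20,0,0],[0.75,0,0,0,0],[0.75,0,0,0,0],[0.75,0,0,0,0]]'
python3 - <<'E'
from h import *
for n in ("scene","top"):
    p,W=cloud(n); cv2.imwrite(f"pics/f_{n}.png",p)
    for nm,a in dict(knob=(466,92,40,105,120),cap=(595,-78,40,116,130),vial=(652,100,30,40,60),tape=(418,-77,50,12,26)).items():
        Q=W[near(W,*a)]; print(n,nm,len(Q),mec(Q) if len(Q) else "")
    Q=W[near(W,600,289,45,132,145)][:,:2]
    print("rim",least_squares(lambda c: abs(np.hypot(*(Q-c).T)-28.5),[600,288],loss="soft_l1").x)
    print("clamp",[(np.round(o["at"]),round(o["score"],2)) for o in optics.search_frame(n,"clamp")][:2])
    W0=np.load(f"W_{n}.npy"); Q=W0[near(W0,418,-77,50,12,26)]; print("tape0",mec(Q))
E
```

```text
time: 38.3
tool_pos: [466.5, 92.8, 35.3]
tcp_rot: [-180.0, -0.0, -0.0]
ft_force: [-5.1, -0.0, 6.7]
finger_gap: 39.6
time: 39.3
tool_pos: [470.0, 93.1, 202.2]
tcp_rot: [-179.9, -0.7, -0.0]
ft_force: [0.2, -0.1, 1.8]
finger_gap: 63.9
time: 40.1
tool_pos: [466.0, -66.4, 194.3]
tcp_rot: [-180.0, 0.0, 0.0]
ft_force: [-1.7, 0.8, 0.0]
finger_gap: 64.1
scene knob 137 [468.4  91.3  14.1]
scene cap 317 [595.6 -78.1  19.6]
scene vial 163 [652.8 100.3  12.7]
scene tape 378 [419.6 -77.9  32.5]
rim [601.24786911 287.68418024]
clamp [(array([ 662., -291.,    9.]), 0.61)]
tape0 [419.8 -78.4  32.4]
top knob 99 [467.4  91.9  12.8]
top cap 0 
top vial 84 [652.2 100.6  12.8]
top tape 212 [418.6 -78.2  31.7]
rim [599.96701903 287.48181882]
clamp [(array([ 679., -300.,    9.]), 0.6)]
tape0 [418.7 -78.3  31.7]
```

View pics/f_scene.png

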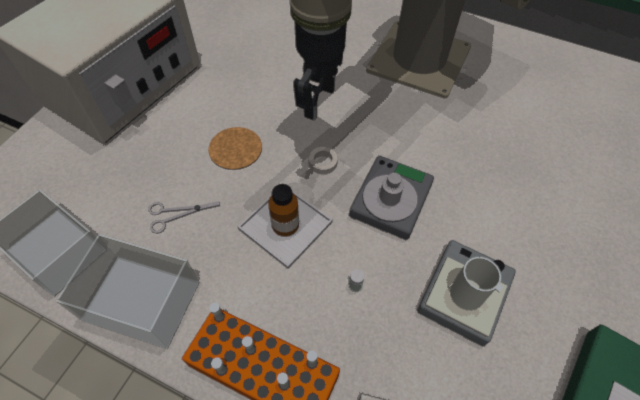

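All three stand upright in place: weight on the pan at (392,190), bottle in the tray at (285,215), beaker on the plate at (475,285). The mat is empty and the bystanders have not moved.

```bash
python3 -c "
from bench import hand_in
print(hand_in())"
```

```text
the job is handed in; nothing more can be done
None
```

The job is done and handed in at about 40 s of the 118 s allowed. The order was weight to the cork mat (stood there and let go), bottle to the drip tray, beaker to the stirrer, then weight from the mat to the scale.

**Last checks:** all three stand upright and released, and the gripper is clear.

| Thing | Distance from the middle |
|---|---|
| Weight on the pan | about 2 mm |
| Beaker on the plate | about 1 mm |
| Bottle in the tray | under 1 mm |
| Weight on the mat, when it stood there | about 1 mm |

The tape roll and vial measured within 1 mm of where they started. The clamp looks unmoved in the picture. The network put it at the same spot in the scene camera, while in the top camera it read about 14 mm off. I trust the picture, since the gripper never came near the clamp.

**What went wrong on the way:**
- **Weight:** the first grip caught only the top edge of its body, so I opened and gripped lower before lifting.
- **Bottle:** the first lift slipped off the shoulder. The bottle stayed upright and did not move.
- **Cause:** depth readings showed the finger tips about 25 mm farther back than the stated TCP. I gripped lower after that and the rest went without slips.

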